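# Swap the glue bottle and the flux jar in the desk caddy

### The arm

A 7-joint arm with a two-finger parallel gripper is mounted at the origin on the work surface. World frame = base frame: x ahead of the robot, y to its left, z up, the work surface at z = 0. Lengths are in m, angles in rad, forces in N, time in s.
With the tool pointing down it reaches from about 0.425 to 0.95 m from the base axis. Payload 4.7 kg.
Tool frame: the origin (TCP) lies on the centre line of the jaws, within the pads' length; the fingertips stand robot.nose_length ahead of it and the grasp point (between the pads) lies 8 mm behind it (robot.nose_length is the distance from the TCP to the fingertips, in m); z points along the fingers, y is the line along which they close (so a half turn about z gives the same grasp; the last joint's range is limited). The gripper opens to 85 mm and grips with 20 to 120 N. Pads are 22 mm wide; open, the fingers measure 114 mm over their backs; the gripper's body (76 mm by 85 mm) begins 54 mm behind the grasp point. The pads swing forward as they close: fully open they stand 13 mm farther back than shut.
Start: joints at [-0.029, 0.469, -0.049, 1.532, 0.024, 1.141, -0.082], TCP at [0.675, 0, 0.242] pointing down, gripper open.
Joint ranges: [-2.59, 2.59], [-0.33, 1.99], [-1.39, 1.29], [0.1, 2.45], [-1.04, 4.18], [0.21, 1.99], [-2.66, 2.66]. Speed limits (rad/s): [2.57, 2.57, 3.14, 3.14, 3.14, 3.14, 3.14].

### API

Orientations are given as [roll, pitch, yaw] about the fixed x, y, z axes, in that order (R = Rz(yaw) Ry(pitch) Rx(roll)).
In Python, from plant import robot gives the robot as it stands. Calls block until the motion is done:
- robot.goto(position, orientation): joint-space move of the TCP to a pose.
- robot.move_straight(position, vel=0.15, attitude=None, contact_N=None): straight line of the TCP; attitude=None keeps the orientation; vel is the mean speed in m/s. With contact_N (N) it stops when the force on the tool has changed by that much, and returns True; else False.
- robot.move_joints(angles): joint-space move.
- robot.grip(opening, strength=None): opening from 0.0 (shut) to 1.0 (fully open); strength is the grip in N (None keeps the last); returns when the fingers have stopped.
- robot.sleep(seconds).
- robot.inverse_kinematics(position, orientation): joint angles nearest the present ones, or None.
- robot.sense(): the state.
- robot.grab_frame(name): name is "scene" or "side" or "wrist"; returns a dict with "image" (480x640x3 uint8, red, green, blue), "range_z" (480x640 float32, m along the optical axis (not along the pixel's ray), 0 where there is no reading), "fx", "fy", "cx", "cy" (pixels), "R" (3x3) and "t" (3): a world point X has camera coordinates R X + t. Camera axes: x right, y down, z forward; pixel columns grow to the right and rows downward; lengths in m; the calibration is good to about 2 mm. The wrist camera is an equidistant fisheye: a pixel r from the principal point sees the ray r / f radians off the axis. A picture is of the moment at which its call begins.
A pose or a line that the arm cannot do raises robot.IKError and nothing moves.
- robot.close_job(): hands the job in; it is judged then, once.
The state is a dict: "t": time; "joint_pos": joint angles; "joint_velocities": joint speeds; "effort": joint torques, N m; "tcp_pos": TCP position; "tcp_rot": TCP orientation; "wrist_force": force on the tool from outside, world axes, zero at the start; "torque": the same for the moment, N m; "opening": opening from 0.0 (shut) to 1.0 (fully open); "gripper_force": force on a finger pad.
Only numpy, scipy, OpenCV 4.12 (cv2) and the standard library are available. Lean on these libraries where they do the work, as an engineer would, in place of code of your own. Each camera call takes 0.05 s, during which the arm holds its last target. There are 200 camera calls.

### The job

On the maker's desk, the white glue bottle and the squat lidded jar stand in the wrong bays of the three-bay wooden caddy: swap them, so that each stands upright on the floor of the bay where the other was. Either may be set down on the clear patch of the cutting mat meanwhile; keep both upright and do not drop them. Leave the open cup of brass spacers in its bay, and the little game console on the mat, where they are.

Things in the scene. Friction and masses are not known exactly. Their poses are not given: they have to be found in the camera images.
- caddy: Fixed low tray of light wood, 102 (x) x 306 (y) mm, with three equal bays in a row along its y axis. Bay floors lie 6 mm above the desk; the rims and dividers, 6 mm thick, rise to 14 mm above the desk (8 mm above the bay floors). Each bay is 90 (x) x 94 (y) mm inside. Origin: centre of the underside. Its +x side faces away from the robot, towards the cutting mat.
- bay0 (a point): Centre of the floor of the bay at the caddy's +y end (100 mm from the middle bay). Any of the three things may start in it.
- bay1 (a point): Centre of the floor of the caddy's middle bay. Any of the three things may start in it.
- bay2 (a point): Centre of the floor of the bay at the caddy's -y end (100 mm from the middle bay). Any of the three things may start in it.
- bottle: Loose white plastic glue bottle with a paper label, a grey cap and a pointed nozzle: round straight body 42 mm in diameter and 60 mm tall, then a shoulder, cap 23 mm in diameter, 90 mm tall in all, about 0.1 kg. Origin: centre of its underside; z runs up its axis. Starts upright in one bay.
- jar: Loose squat amber glass jar with a black screw lid: 56 mm in diameter, 50 mm tall (the lid, also 56 mm wide, is its top 11 mm), about 0.17 kg. Origin: centre of its underside; z runs up its axis. Starts upright in one bay.
- cup: Loose open aluminium cup with short brass spacers standing in it, 50 mm in diameter, 47 mm tall with its spacers. Origin: centre of its underside. Stands in the remaining bay and stays there.
- mat_clear (a point): Centre of a clear patch, about 140 mm across, on the teal cutting mat beside the caddy (on its +x side, the mat's near edge). The mat is fixed and 3 mm thick; this point is on its top face. Nothing stands on the patch.
- console: Loose tiny game console, 30 x 44 x 12 mm, grey board with a dark screen, lying on the mat to one side of the clear patch. Origin: centre of its underside. It stays there.
Mind the look-alikes: they are no part of the job. There is more than one size of the bottle; the one meant has the size given above.

How it is judged:
At the end, for the whole second after the job is handed in: Bottle and jar stand upright (within 0.12 rad), at rest, on bay floors of the caddy, each over 55 mm from its start; bottle, jar and cup are in three different bays (each within 38 mm of its bay centre); the cup is upright; cup and console are within 25 mm of their starts (z of bottle in the frame of caddy between 0.002 and 0.0095 m and angle between each of bottle, jar, cup's own z axis and vertical below 0.12 rad and distance of each of bottle, jar from where it was at the start of the episode above 0.055 m and linear speed of each of bottle, jar below 0.02 m/s and z of jar in the frame of caddy between 0.002 and 0.0095 m and ((horizontal distance between bottle and bay0 below 0.038 m and horizontal distance between jar and bay1 below 0.038 m and horizontal distance between cup and bay2 below 0.038 m) or (horizontal distance between bottle and bay0 below 0.038 m and horizontal distance between jar and bay2 below 0.038 m and horizontal distance between cup and bay1 below 0.038 m) or (horizontal distance between bottle and bay1 below 0.038 m and horizontal distance between jar and bay0 below 0.038 m and horizontal distance between cup and bay2 below 0.038 m) or (horizontal distance between bottle and bay1 below 0.038 m and horizontal distance between jar and bay2 below 0.038 m and horizontal distance between cup and bay0 below 0.038 m) or (horizontal distance between bottle and bay2 below 0.038 m and horizontal distance between jar and bay0 below 0.038 m and horizontal distance between cup and bay1 below 0.038 m) or (horizontal distance between bottle and bay2 below 0.038 m and horizontal distance between jar and bay1 below 0.038 m and horizontal distance between cup and bay0 below 0.038 m)) and distance of each of cup, console from where it was at the start of the episode below 0.025 m); the robot touches nothing.
It fails at once if the bottle or the jar is tipped more than 45 degrees (angle between any of bottle, jar's own z axis and vertical above 0.8 rad).
It fails at once if the bottle or the jar is dropped (falls free of the fingers faster than 0.75 m/s, a fall of about 30 mm) ((linear speed of bottle above 0.75 m/s and contact force between bottle and the fingers below 0.05 N) or (linear speed of jar above 0.75 m/s and contact force between jar and the fingers below 0.05 N)).
It fails at once if the cup of spacers is moved more than 40 mm or tipped over (distance of cup from where it was at the start of the episode above 0.04 m or angle between cup's own z axis and vertical above 0.6 rad).
It also fails if it takes over 61 s, if anything falls off the work surface, if the arm or the gripper's body presses on something with over 40 N, if the wrist force passes 120 N, or if a joint passes its speed limit or range.

## Working session

There is one attempt and no reset: what is moved stays moved. The work goes in short steps, each a Python script; the robot and the scene stay as the last script left them, time stands still between calls to the robot, and variables do not carry over. Pictures are saved under pics/ and viewed, at most 10 in all, crops included, and the job is handed in when it is done.

```bash
mkdir -p pics; ls
python3 - <<'E'
from plant import robot
import cv2,numpy as np
for n in("scene","side"):
    f=robot.grab_frame(n); cv2.imwrite(f"pics/{n}0.png",f["image"][:,:,::-1]); np.savez(f"{n}0.npz",**f)
    print(n,f["fx"],f["cx"],f["cy"],(-f["R"].T@f["t"]).round(3),f["R"][2].round(2))
s=robot.sense();print(robot.nose_length,s["t"],s["tcp_rot"],s["opening"])
E
```

```text
pics
scene 611.386664808809 317.65887065349483 232.90528222257103 [1.177 0.48  0.686] [-0.64 -0.44 -0.63]
side 494.32058552479884 314.23863521392764 241.58851355085466 [ 0.435 -0.397  0.579] [ 0.16  0.64 -0.75]
0.011 0.1 [-3.13986131e+00  8.28395755e-05  1.57090057e+00] 1.00243650853279
```

View pics/scene0.png

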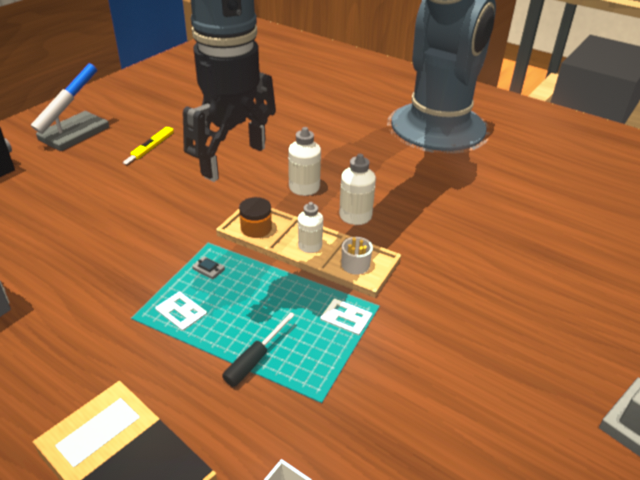

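View pics/side0.png

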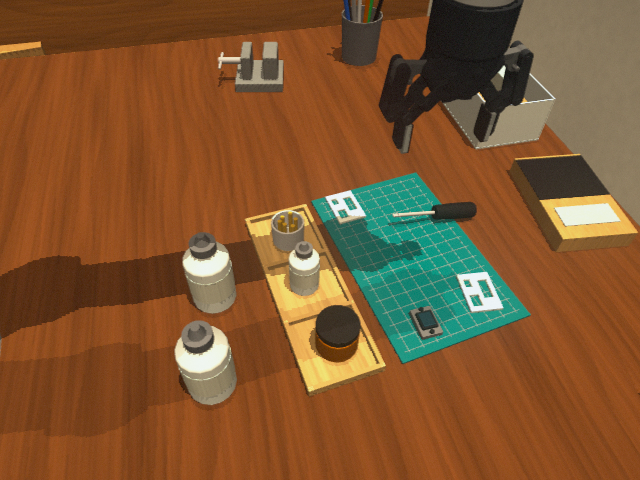

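The jar is at the −y end (side view 337,335), the bottle in the middle (305,270) and the cup at +y (288,230). Two larger decoy bottles stand on the robot side, and the console is on the mat at (427,322). Next I'll measure these from depth, rays and colour.

```bash
cat > vis.py <<'E'
import numpy as np,cv2
def cloud(f):
    """world points (480,640,3) and HSV"""
    v,u=np.mgrid[:480,:640]; z=f["range_z"]
    P=np.stack([(u-f["cx"])/f["fx"]*z,(v-f["cy"])/f["fy"]*z,z],-1)
    W=(P-f["t"])@f["R"]; W[z<=0]=np.nan
    return W,cv2.cvtColor(f["image"],cv2.COLOR_RGB2HSV)
E
python3 - <<'E'
from vis import *
C=[cloud(np.load(f"{n}0.npz")) for n in("scene","side")]
wood=[]
for W,H in C:
    m=(H[...,0]>14)&(H[...,0]<28)&(H[...,1]>90)&(H[...,2]>120)&(W[...,2]<.025)&(W[...,2]>.003)&(abs(W[...,0]-.6)<.15)&(abs(W[...,1])<.3)
    m=cv2.morphologyEx(m.astype(np.uint8),cv2.MORPH_OPEN,np.ones((3,3)))>0
    p=W[m]; wood.append(p); print("wood",len(p),cv2.minAreaRect(p[:,:2].astype(np.float32)*1000),np.percentile(p[:,2],[5,50,95]).round(4))
p=np.vstack(wood)[:,:2].astype(np.float32)*1000
r=cv2.minAreaRect(p);print("both",r,cv2.boxPoints(r).round(0).tolist())
# things above caddy/neighbours: height clusters
for i,(W,H) in enumerate(C):
    m=((W[...,2]>.03)&(W[...,2]<.16)&(W[...,0]>.3)&(W[...,0]<.75)&(abs(W[...,1])<.35)).astype(np.uint8)
    n,L,S,_=cv2.connectedComponentsWithStats(m)
    for k in range(1,n):
        if S[k,4]<60: continue
        q=W[L==k]; zt=np.percentile(q[:,2],99); 
        for lab,s in(("top",q[:,2]>zt-.005),("z35-60",(q[:,2]<.06))):
            if s.sum()<8: continue
            (c,rad)=cv2.minEnclosingCircle(q[s][:,:2].astype(np.float32)); print(i,S[k,:4],"zt",zt.round(4),lab,np.round(c,4),round(rad,4))
    m=(W[...,2]>.009)&(W[...,2]<.03)&(H[...,1]<90)
    m=m&(W[...,0]>.55)&(W[...,0]<.9)&(abs(W[...,1])<.25)
    n,L,S,_=cv2.connectedComponentsWithStats(m.astype(np.uint8))
    for k in range(1,n):
        if S[k,4]>60: print(i,"low",S[k],np.nanmean(W[L==k],0).round(3))
E
```

```text
wood 4835 ((524.8551635742188, 12.418472290039062), (107.92476654052734, 307.393310546875), 6.344545841217041) [0.0053 0.0086 0.0164]
wood 8431 ((526.6155395507812, 12.30517578125), (102.80841064453125, 309.6922302246094), 6.352444648742676) [0.0051 0.0072 0.0154]
both ((524.88916015625, 12.112716674804688), (107.92476654052734, 309.7027893066406), 6.344545841217041) [[454.0, 160.0], [488.0, -148.0], [596.0, -136.0], [561.0, 172.0]]
0 [288 127  33  57] zt 0.1298 top [ 0.3802 -0.0975] 0.0079
0 [288 127  33  57] zt 0.1298 z35-60 [ 0.3822 -0.0973] 0.0312
0 [340 153  36  60] zt 0.1299 top [0.3958 0.0316] 0.0082
0 [340 153  36  60] zt 0.1299 z35-60 [0.3977 0.0312] 0.0308
0 [239 197  33  32] zt 0.0597 top [ 0.5439 -0.0871] 0.0305
0 [239 197  33  32] zt 0.0597 z35-60 [ 0.5438 -0.087 ] 0.0305
0 [298 202  25  42] zt 0.0962 top [0.5231 0.0198] 0.0068
0 [298 202  25  42] zt 0.0962 z35-60 [0.5265 0.0213] 0.0204
0 [342 237  30  28] zt 0.0546 top [0.5212 0.1074] 0.0223
0 [342 237  30  28] zt 0.0546 z35-60 [0.5162 0.1073] 0.0267
0 low [192 256  32  21 358] [ 0.671 -0.079  0.014]
0 low [223 313  71  73 895] [0.781 0.104 0.024]
1 [271 210  34  32] zt 0.0543 top [0.5169 0.1041] 0.0233
1 [271 210  34  32] zt 0.0543 z35-60 [0.5184 0.1056] 0.0258
1 [183 232  52  70] zt 0.1298 top [0.3963 0.0262] 0.0068
1 [183 232  52  70] zt 0.1298 z35-60 [0.397  0.0265] 0.0305
1 [289 241  31  47] zt 0.0966 top [0.5228 0.0147] 0.0049
1 [289 241  31  47] zt 0.0966 z35-60 [0.5227 0.0132] 0.021
1 [316 305  45  50] zt 0.0584 top [ 0.5431 -0.0871] 0.0285
1 [316 305  45  50] zt 0.0584 z35-60 [ 0.543  -0.0863] 0.0291
1 [175 320  60  76] zt 0.13 top [ 0.3805 -0.1033] 0.0069
1 [175 320  60  76] zt 0.13 z35-60 [ 0.3812 -0.1047] 0.0303
1 low [393 202  83  17 690] [0.77  0.093 0.024]
1 low [410 306  33  32 527] [ 0.668 -0.086  0.013]
```

Sizes and heights match the spec: bottle top 96 mm, jar 56–58 mm, caddy 103×307 mm, yaw +6.3°. That puts bay1 at (0.526, 0.012), bay2 at (0.537, −0.087), the bottle at (0.524, 0.0165) and the jar at (0.543, −0.087). I'll check the mat patch and IK, then move the bottle to the mat.

```bash
cat > act.py <<'E'
from plant import robot
import numpy as np,cv2
RPY=[np.pi,0,1.571+0.111]; UP=.14; ZG=.034
BAY1,BAY2,MAT=(.526,.012),(.537,-.087),(.655,.02)
def st(tag):
    s=robot.sense(); print(tag,"t",round(s["t"],2),"tcp",np.round(s["tcp_pos"],4),"open",round(s["opening"],3),"grip",np.round(s["gripper_force"],1),"F",np.round(s["wrist_force"],1))
def pick(xy):
    robot.goto([*xy,UP],RPY)
    robot.move_straight([*xy,ZG],vel=.12); st("down")
    robot.grip(0.,40); st("gripped")
    robot.move_straight([*xy,UP],vel=.12); st("lifted")
def place(xy,dz=0.):
    z=ZG+dz
    robot.move_straight([*xy,UP],vel=.15)
    robot.move_straight([*xy,z+.008],vel=.12); robot.sleep(.2)
    hit=robot.move_straight([*xy,z-.003],vel=.025,contact_N=4); st(f"placed {hit}")
    robot.grip(1.); robot.move_straight([*xy,UP],vel=.12); st("released")
def shot(n,name):
    f=robot.grab_frame(n); np.savez(name+".npz",**f); cv2.imwrite(f"pics/{name}.png",f["image"][:,:,::-1])
E
python3 - <<'E'
from act import *; from vis import cloud
for n in("scene","side"):
    W,H=cloud(np.load(n+"0.npz")); d=np.hypot(W[...,0]-MAT[0],W[...,1]-MAT[1])
    q=W[d<.055]; print(n,len(q),np.nanpercentile(q[:,2],[1,50,99.5]).round(4))
ok=all(robot.inverse_kinematics([*p,z],RPY) is not None for p in(BAY1,BAY2,MAT,(.524,.0165),(.543,-.087)) for z in(UP,ZG-.006)); print("ik",ok)
if ok:
    pick((.524,.0165)); shot("side","side1")
E
```

```text
scene 9760 [0.0021 0.3407 0.4679]
side 11203 [0.0018 0.3198 0.4082]
ik True
down t 1.89 tcp [0.5253 0.0166 0.0345] open 1.0 grip 0.0 F [1.5 0.5 2.6]
gripped t 2.37 tcp [0.5243 0.0165 0.0344] open 0.482 grip 39.6 F [ 0.1 -0.8  5.4]
lifted t 3.4 tcp [0.5233 0.0164 0.1392] open 0.479 grip 40.3 F [ 1.1  0.1 -1.4]
```

View pics/side1.png

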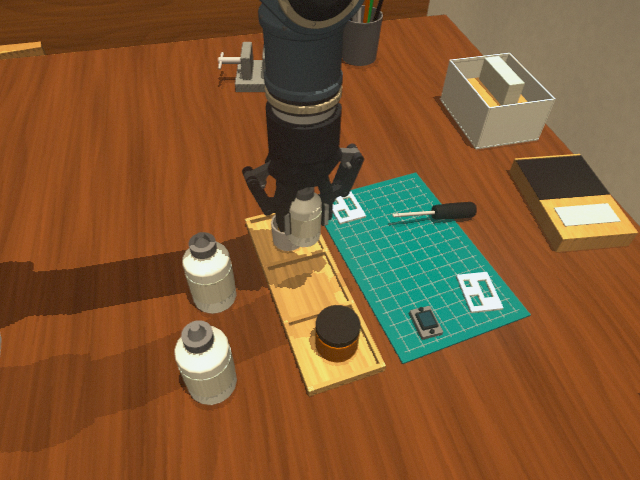

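The bottle is held upright, at about (302,215), and the mat between the console (427,322) and the card (346,206) is clear. I'll place it on the mat and then move the jar to bay1.

Run:
```python
from act import *; from vis import cloud
f=np.load("side1.npz"); W,H=cloud(f)
c=f["R"]@np.array([*MAT,.003])+f["t"]; print("MAT px",c[0]/c[2]*f["fx"]+f["cx"],c[1]/c[2]*f["fy"]+f["cy"])
d=np.hypot(W[...,0]-MAT[0],W[...,1]-MAT[1]); q=W[(d<.06)&(W[...,2]<.1)][:,2]
print(len(q),np.percentile(q,[1,50,99.5]).round(4))
if np.percentile(q,99.5)<.012:
    place(MAT,-.003); shot("side","side2")
```

```text
MAT px 389.94726235216035 267.68507217634385
4038 [0.0011 0.0036 0.0062]
placed True t 6.04 tcp [0.655  0.02   0.0312] open 0.484 grip 40.2 F [-0.5 -0.5  5.1]
released t 7.61 tcp [0.6543 0.02   0.139 ] open 0.998 grip 0.0 F [-0.2  0.2 -0.6]
```

View pics/side2.png

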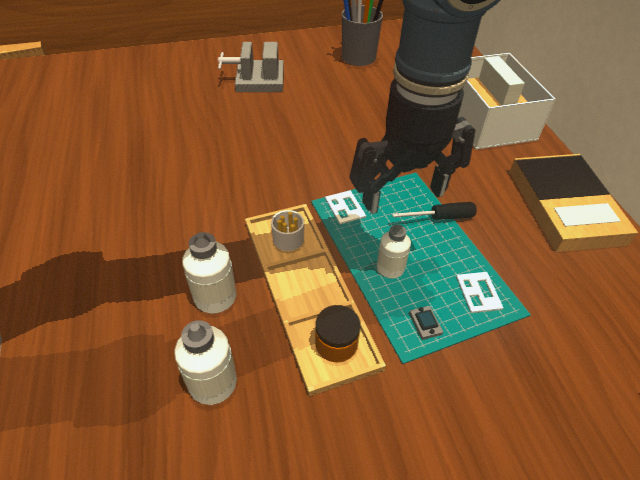

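The bottle stands upright on the mat at (393,255). The jar goes next, into bay1.

Run:
```python
from act import *
pick((.543,-.087))
s=robot.sense()
if s["gripper_force"]>10 and s["opening"]>.55:
    place(BAY1); shot("side","side3")
```

```text
down t 9.36 tcp [ 0.5437 -0.0869  0.0346] open 0.999 grip 0.0 F [0.4 0.2 0.7]
gripped t 9.75 tcp [ 0.5435 -0.0871  0.0349] open 0.642 grip 42.4 F [-0.1 -0.1  6.7]
lifted t 10.78 tcp [ 0.5423 -0.0869  0.1391] open 0.642 grip 42.6 F [-0.1 -0.3 -2.2]
placed True t 13.13 tcp [0.5264 0.012  0.0349] open 0.644 grip 43.2 F [-0.   0.6  5.9]
released t 14.58 tcp [0.5254 0.0119 0.1393] open 1.003 grip 0.0 F [-0.5  0.7 -0.3]
```

View pics/side3.png

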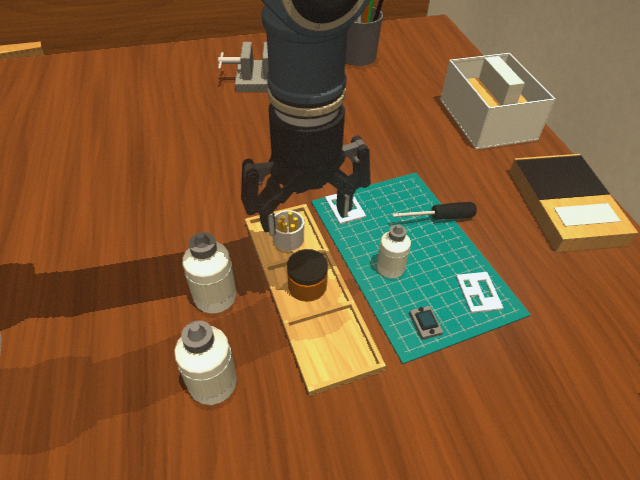

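The jar stands in the middle bay at (307,275). Now the bottle goes from the mat to bay2.

Run:
```python
from act import *; from vis import cloud
pick(MAT)
s=robot.sense()
if s["gripper_force"]>10 and .43<s["opening"]<.55:
    place(BAY2,.003)
    robot.move_straight([.60,-.15,.25]); robot.goto([.675,0,.3],RPY); robot.sleep(.5)
    for n in("scene","side"): 
        shot(n,n+"4"); W,H=cloud(np.load(n+"4.npz"))
        for nm,p,lo,hi in(("jar",BAY1,.03,.06),("bottle",BAY2,.03,.06),("cup",(.518,.106),.03,.06),("console",(.669,-.082),.009,.03)):
            q=W[(np.hypot(W[...,0]-p[0],W[...,1]-p[1])<.045)&(W[...,2]>lo)&(W[...,2]<.12)]
            lowq=q[q[:,2]<hi]; c,r=cv2.minEnclosingCircle(lowq[:,:2].astype(np.float32))
            print(n,nm,np.round(c,3),round(r,3),"top",np.percentile(q[:,2],99).round(4))
    st("end")
```

```text
down t 16.25 tcp [0.6557 0.02   0.0349] open 0.998 grip 0.0 F [0.2 0.1 0.3]
gripped t 16.73 tcp [0.6555 0.02   0.0347] open 0.48 grip 40.7 F [ 0.2 -0.4  4.4]
lifted t 17.77 tcp [0.6543 0.0199 0.139 ] open 0.482 grip 40.5 F [-0.6 -0.4 -1.3]
placed True t 20.48 tcp [ 0.5373 -0.0871  0.0377] open 0.48 grip 40.8 F [0.7 0.1 4.3]
released t 22.0 tcp [ 0.5364 -0.087   0.1393] open 1.001 grip 0.0 F [-0.7  0.1  0.1]
scene jar [0.526 0.013] 0.03 top 0.0596
scene bottle [ 0.539 -0.084] 0.022 top 0.0968
scene cup [0.517 0.106] 0.026 top 0.0548
scene console [ 0.668 -0.082] 0.027 top 0.0197
side jar [0.527 0.012] 0.029 top 0.0586
side bottle [ 0.537 -0.09 ] 0.021 top 0.0964
side cup [0.519 0.106] 0.026 top 0.054
side console [ 0.669 -0.083] 0.026 top 0.0177
end t 24.43 tcp [ 6.75e-01 -1.00e-04  3.00e-01] open 1.0 grip 0.0 F [-0.9 -0.7 -0.5]
```

View pics/side4.png

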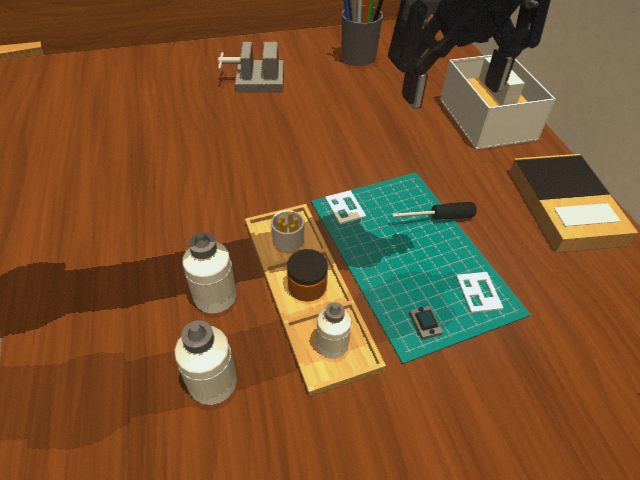

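The jar (307,275) and bottle (333,330) stand upright in each other's bays, and the cup (288,230) and console (427,322) haven't moved.

```bash
python3 -c "
from plant import robot
print(robot.close_job())"
```

```text
the job is handed in; nothing more can be done
None
```

The bottle and jar are swapped, both standing upright on their bay floors; the cup and console are where they started, and the job is handed in at about 24.5 s of robot time (the judge's verdict wasn't shown).

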